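# Balance a ballasted bar from the feed magazine on a post

## Task

Draw the bottom bar out of the feed magazine by its projecting end, so that the two bars above stay in the magazine. Hidden ballast makes the bar lopsided: a low trial lift shows where it balances, so that you can shift the grip there. Carry the bar level and set it on the small square pad of the balancing post so that it stays there level by itself, never letting it tip or hang steeply in the air, and leave the other things on the bench where they are.

Things in the scene. Friction and masses are not known exactly. Their poses are not given: they have to be found in the camera images.
- magazine: Fixed feed magazine: grey channel 46 mm wide (36 inside), 190 long, 60 high, feet to 43 mm either side. Origin on the bench under the stack's middle; y along the channel and out of its mouth, z up. Three bars lie in it lengthwise, one on another. Back wall and front gate hold the upper two; the bottom bar lies on the bench and passes under the gate.
- magazine_gate (a point): Lower edge of the magazine's front gate, middle of its outer face, 28 mm above the bench (y out of the mouth, z up). The gate ends 60 mm above the bench.
- bar_center (a point): Centre of the bottom bar, the one to take: steel tube 170 mm long (its y), 32 wide (x), 24 high (z), grey end caps; +y end starts 57 to 65 mm outside the gate. 0.34 to 0.40 kg. Hidden ballast fixed inside: it balances up to 40 mm from this centre along y, either way; nothing shows it. Held softly off balance it turns in the fingers, heavy end down; held firmly it puts a moment on the tool.
- bar_mid_center (a point): Centre of the second bar of the stack, same outside as the bottom bar; it drops to the bench inside the magazine when the bottom bar is drawn. It must stay in the magazine.
- bar_top_center (a point): Centre of the top bar of the stack, same outside; its upper face is 72 mm above the bench at the start. It must stay in the magazine.
- post_top (a point): Centre of the top face of the balancing post, 95 mm above the bench: flat square steel pad 20 x 20 mm, 12 mm thick (x, y along its edges, z up) on an 18 mm column with a round base 68 mm across, fixed to the bench. The bar may lie across it in any horizontal direction, underside on the pad.
- caliper: Bystander: steel vernier caliper, 72 x 210 x 16 mm, lying on the bench. Origin at the centre of its underside. Not to be disturbed.
- marker: Bystander: black and white marker pen, 119 mm long, 15 mm thick, lying on the bench. Origin at the centre of its underside. Not to be disturbed.
- tape_roll: Bystander: roll of yellow tape, 58 mm across, 19 mm high, lying flat. Origin at the centre of its underside. Not to be disturbed.
- housing_3: Bystander: small machined aluminium housing, 30 x 49 x 37 mm. Origin at the centre of its underside. Not to be disturbed.
- plug_gauge: Bystander: double-ended steel plug gauge, 107 mm long, 17 mm thick, lying on the bench. Origin at the centre of its underside. Not to be disturbed.
Not all that is in view belongs to the job. Of the things shaped like the part that bears post_top, the dark steel one is meant.

How it is judged (in metres and radians):
On the way, in this order (a step that is already met when the one before it is completed fails the run):
1. the bottom bar is drawn clear of the magazine and the two others are still in it (y of bar_center in the frame of magazine above 0.18 m and height (world z) of bar_center below 0.04 m and x of bar_mid_center in the frame of magazine between -0.012 and 0.012 m and y of bar_mid_center in the frame of magazine between -0.02 and 0.02 m and x of bar_top_center in the frame of magazine between -0.012 and 0.012 m and y of bar_top_center in the frame of magazine between -0.02 and 0.02 m), for 0.1 s.
2. the bar is lifted clear of the bench and held level (height (world z) of bar_center above 0.06 m and angle between bar_center's own z axis and vertical below 0.12 rad), for 0.2 s.
At the end, for the whole second after the job is handed in: The bar rests on the post's pad alone, its centre 12 mm (within 4 mm) above the pad and within 60 mm of it sideways, level within 0.06 rad, released and at rest; the two other bars are in the magazine, within 12 mm across and 20 mm along of its middle (horizontal distance between bar_center and post_top below 0.06 m and z of bar_center in the frame of post_top between 0.008 and 0.016 m and angle between bar_center's own z axis and vertical below 0.06 rad and contact force between bar and post above 1.5 N and linear speed of bar below 0.01 m/s and angular speed of bar below 0.05 rad/s and x of bar_mid_center in the frame of magazine between -0.012 and 0.012 m and y of bar_mid_center in the frame of magazine between -0.02 and 0.02 m and x of bar_top_center in the frame of magazine between -0.012 and 0.012 m and y of bar_top_center in the frame of magazine between -0.02 and 0.02 m); the robot touches nothing.
It fails at once if the bar tips or hangs steeper than 0.4 rad with its centre more than 70 mm above the bench (height (world z) of bar_center above 0.07 m and angle between bar_center's own z axis and vertical above 0.4 rad).
It fails at once if a bystander is moved more than 40 mm (distance of any of caliper, marker, tape_roll, housing_3, plug_gauge from where it was at the start of the episode above 0.04 m).
It also fails if it takes over 72 s, if anything falls off the work surface, if the arm or the gripper's body presses on something with over 40 N, if the wrist force passes 120 N, or if a joint passes its speed limit or range.

## Robot

A 6-joint arm with a two-finger parallel gripper is mounted at the origin on a cart in front of the work surface, level with it; the furniture and walls round the work are solid. World frame = base frame: x ahead of the robot, y to its left, z up, the work surface at z = 0. Lengths are in mm, angles in rad, forces in N, time in s.
With the tool pointing down it reaches from about 350 to 875 mm from the base axis. Payload 4.2 kg.
Tool frame: the origin (TCP) lies at the very end of the fingers, on their centre line; the grasp point (between the pads) lies 19 mm behind it; z points along the fingers, y is the direction in which the jaws open and shut (so a half turn about z gives the same grasp; the last joint's range is limited). The gripper opens to 85 mm and grips with 20 to 120 N. Pads are 22 mm wide; open, the fingers measure 114 mm over their backs; the gripper's body (76 mm by 85 mm) begins 54 mm behind the grasp point. The pads swing forward as they close: fully open they stand 13 mm farther back than shut.
Start: joints at [1.543, 0.385, 0.008, 0, -1.194, -0.259], TCP at [176.771, 599.459, 203.112] pointing down, gripper open.
Joint ranges: [-3.14, 3.14], [-1.21, 2.06], [-1.07, 1.41], [-3.16, 2.05], [-2.99, -0.16], [-3.1, 3.1]. Speed limits (rad/s): [2.79, 2.79, 3.14, 3.14, 3.14, 3.14].

## Interface

Orientations are given as a unit quaternion [x, y, z, w].
In Python, from bench import arm gives the robot as it stands.
- The arm moves only by the tool apply_moves, never from a script. Its argument "rows" is a list of rows, each a list of 2 entries, a list of its own where there are three numbers: the shift along the tool's x, y, z in mm, then the turn, a rotation vector about the tool's x, y, z in degrees. In form: [[[dx, dy, dz], [ax, ay, az]], ...]. A call has 1 to 12 rows; each row is the pose to reach, as a shift and turn from the pose commanded when the call began, along the tool's axes at that moment; what a row does not reach only later rows make up. A row lasts 1/10 s, in which the tool goes at most 50 mm and 8.59 degrees, less where a joint would pass 70% of its speed; a pose out of reach is approached as far as the arm can. A call with a gripper value outside its range is refused whole. "claw" is the closure in counts, from 0 (fully open) to 255 (shut), set as the call begins (left out, the last holds). The fingers move at their own pace and stop on an object; the grip force is fixed at half the most. Time passes only in rows, so rows that repeat a pose let the fingers close. It gives the time, the measured TCP pose, the force and the opening at its end, in the units of the state.
- arm.read_state(): the state, without advancing time (a new reading comes with each control period).
- arm.get_image(name): name is "scene" or "top" or "wrist"; returns a dict with "color" (384x512x3 uint8, red, green, blue), "z_map" (384x512 float32, mm along the optical axis (not along the pixel's ray), 0 where there is no reading), "camera_matrix" (3x3 intrinsics, pixels), "k1" (the pictures are not rectified: a ray, as slopes to the right and down, at radius r is drawn at 1 + k1 r^2 times it, then the intrinsics apply), "R" (3x3) and "t" (3): a world point X has camera coordinates R X + t. Camera axes: x right, y down, z forward; pixel columns grow to the right and rows downward; lengths in mm; the calibration is good to about 2 mm. A picture is of the moment at which its call begins.
- arm.job_done(): hands the job in, once; it reports no verdict.
The state is a dict: "clock": time; "joints": joint angles; "joint_vel": joint speeds; "joint_efforts": joint torques, N m; "position": TCP position; "ee_rot": TCP orientation; "contact_force": force on the tool from outside, world axes, zero at the start; "wrist_torque": the same for the moment, N m; "gripper_width": finger opening in mm.
Only numpy, scipy, OpenCV 4.12 (cv2) and the standard library are available. Lean on these libraries where they do the work, as an engineer would, in place of code of your own. Each camera call takes 0.05 s, during which the arm holds its last target. There are 200 camera calls.

## Working session

There is one attempt and no reset: what is moved stays moved. The work goes in short steps, Python scripts to look and compute and a tool call to move; the robot and the scene stay as the last step left them, time stands still between calls to the robot, and variables do not carry over. Pictures are saved under pics/ and viewed, and the job is handed in when it is done.

Besides the shell and the picture viewer there is one more tool, called after ">>>" as name(argument=value, ...) on one line, values as JSON. apply_moves: Moves the arm, as the interface text tells. Its arguments: {"type":"object","properties":{"rows":{"type":"array"},"claw":{"type":"number"}},"required":["rows"]}

```bash
mkdir -p pics
cat > h.py <<'E'
import numpy as np, cv2
from bench import arm
from scipy.spatial.transform import Rotation as Ro
def shot(name,tag=None):
    im=arm.get_image(name)
    np.savez(f'pics/{tag or name}.npz',**{k:np.array(v) for k,v in im.items()})
    cv2.imwrite(f'pics/{tag or name}.png',im['color'][:,:,::-1]); return im
def load(tag): return dict(np.load(f'pics/{tag}.npz'))
def ray(im,u,v):
    K=im['camera_matrix']; d=np.array([(u-K[0,2])/K[0,0],(v-K[1,2])/K[1,1]])
    s=d.copy()
    for _ in range(20): s=d/(1+float(im['k1'])*(s@s))
    return np.array([s[0],s[1],1.])
def pz(im,u,v,z):  # intersect with plane z
    r=im['R'].T@ray(im,u,v); c=-im['R'].T@im['t']
    return c+r*(z-c[2])/r[2]
def pd(im,u,v):
    zz=im['z_map'][int(round(v)),int(round(u))]
    return im['R'].T@(ray(im,u,v)*zz-im['t'])
def proj(im,X):
    c=im['R']@np.array(X)+im['t']; s=c[:2]/c[2]; s=s*(1+float(im['k1'])*(s@s)); K=im['camera_matrix']
    return K[0,0]*s[0]+K[0,2],K[1,1]*s[1]+K[1,2]
def crop(im,tag,u0,u1,v0,v1,k):
    c=im['color'][v0:v1,u0:u1,::-1]; cv2.imwrite(f'pics/{tag}.png',cv2.resize(c,None,fx=k,fy=k,interpolation=cv2.INTER_CUBIC))
E
python3 - <<'E'
from h import *
for n in ['scene','top','wrist']:
    im=shot(n); print(n,-im['R'].T@im['t'])
s=arm.read_state(); print(s)
E
```

```text
scene [229.27051773 487.01193624 785.48401885]
top [ 439.24772402  -11.89282109 1213.7918572 ]
wrist [240.11708263 580.51000405 372.86534845]
{'clock': 0.15, 'joints': array([ 1.54259607e+00,  3.85383210e-01,  6.93742333e-03, -3.36902567e-04,
       -1.19402005e+00, -2.58602141e-01]), 'joint_vel': array([ 0.00084266, -0.00323188,  0.00502709,  0.00180296,  0.00069239,
        0.00087672]), 'joint_efforts': array([-1.45529443e-04, -3.92678440e+01,  1.88582987e+01,  4.18862522e+00,
       -3.39118269e-03, -3.85325521e-06]), 'position': array([176.65786462, 599.00045185, 202.27227602]), 'ee_rot': array([ 9.89726421e-01, -1.42971642e-01, -5.95938677e-05,  8.47219165e-04]), 'contact_force': array([0.45902511, 0.05836855, 0.61232944]), 'wrist_torque': array([ 0.04786992, -0.00180563, -0.06109312]), 'gripper_width': 85.34317923975165}
```

```bash
cd pics; python3 -c "
import cv2,numpy as np
for n in ['top','scene']: cv2.imwrite(n+'_b.png',cv2.resize(cv2.imread(n+'.png'),(800,600),interpolation=cv2.INTER_CUBIC))"
```

```text
(no output)
```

View pics/top_b.png

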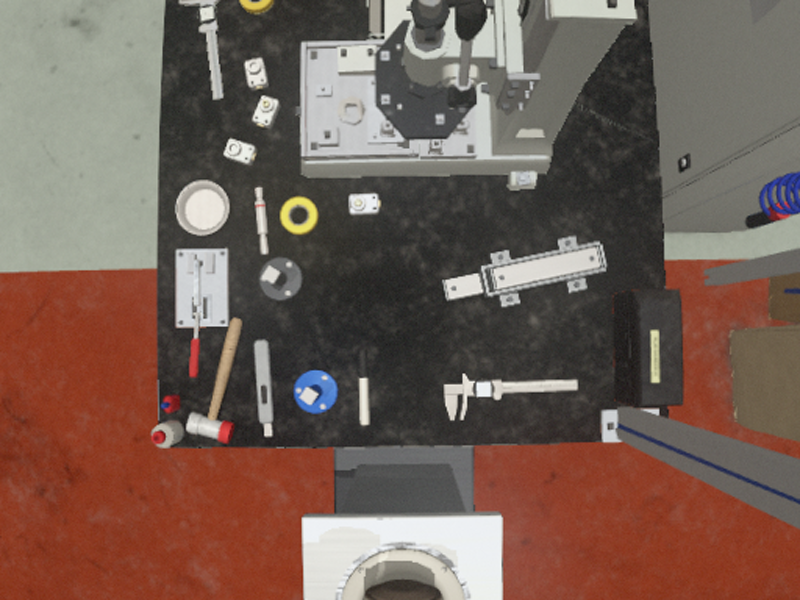

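View pics/scene_b.png

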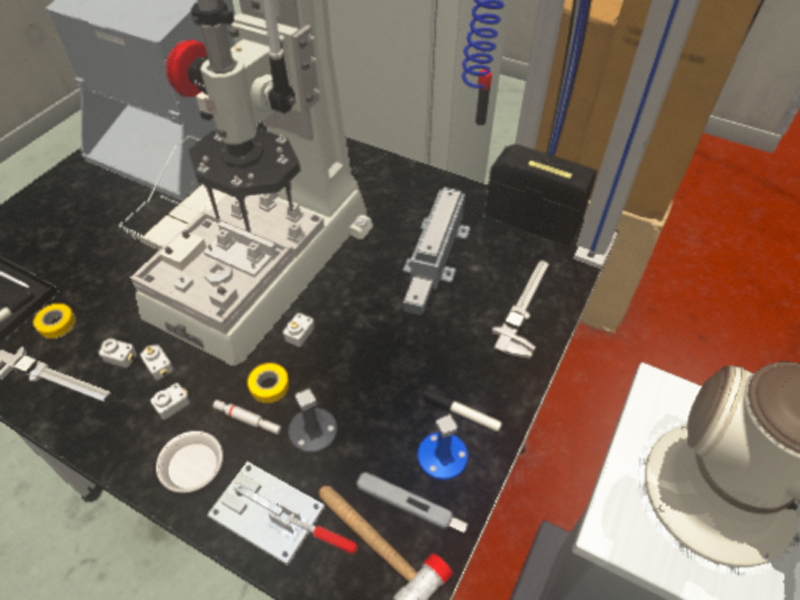

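View pics/wrist.png

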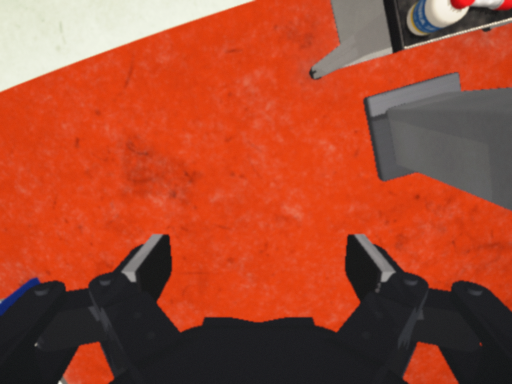

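The top view (enlarged 800x600) shows the magazine at about (545,270), with the bar projecting left to (445,290). Two post-like things stand on the bench: dark grey at (280,278) and blue at (315,392). The dark one is meant. Bar-like candidates are the projecting end at (463,287), the grey tool at (263,385) and the upper bars in the channel; the projecting end is the one to take.

Run:
```python
from h import *
im=load('top')
crop(im,'c_mag',270,400,145,205,6)
crop(im,'c_post',150,215,155,200,12)
im=load('scene')
crop(im,'c_post2',175,225,240,300,10)
```

```text
(no output)
```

View pics/c_mag.png

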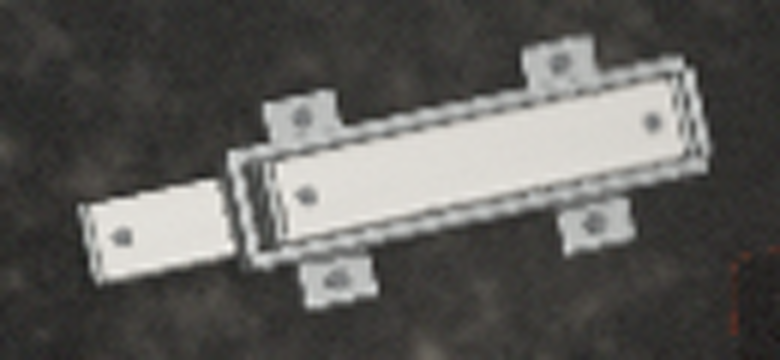

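View pics/c_post.png

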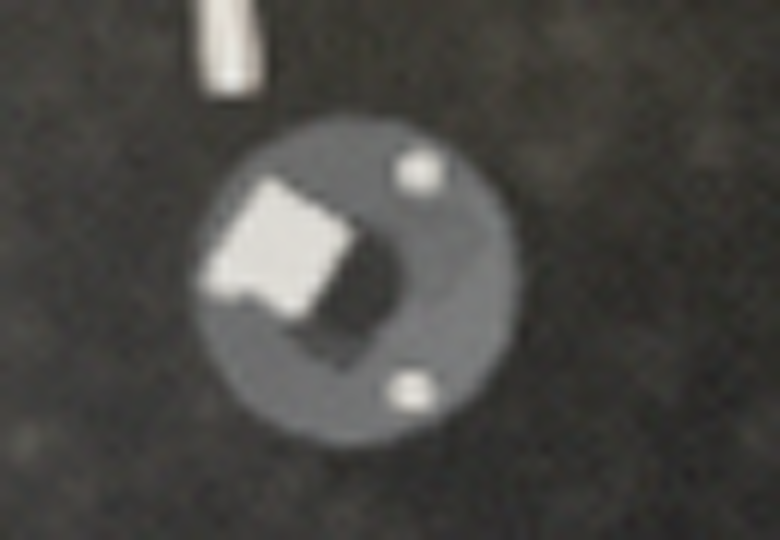

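View pics/c_post2.png

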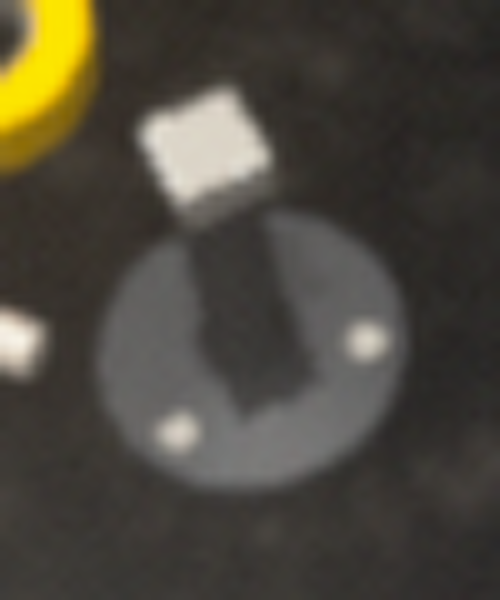

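Run:
```python
from h import *
im=load('top')
def P(u,v,k,o,z,im=im): return pz(im,(u+.5)/k-.5+o[0],(v+.5)/k-.5+o[1],z)
m=(270,145)
for n,z,l in [('bar end',24,[(80,207),(100,283),(220,180),(237,255)]),('mag',60,[(230,152),(250,265),(683,57),(708,170)]),('topbar',72,[(275,163),(287,240),(680,77),(692,147)]),('feet',3,[(303,118),(561,64),(597,223),(338,280)])]:
    a=np.array([P(u,v,6,m,z) for u,v in l]); print(n,a[:,:2].round(1).tolist(),a.mean(0).round(1))
p=np.array([P(u,v,12,(150,155),95) for u,v in [(268,178),(357,235),(298,320),(205,290)]]);print('post',p.round(1),p.mean(0))
print('base',P(357,280,12,(150,155),8))
s=load('scene')
p=np.array([P(u,v,10,(175,240),95,s) for u,v in [(230,85),(272,155),(187,205),(140,135)]]);print('postS',p.round(1),p.mean(0))
# depth checks
for uv in [(290,184),(320,180),(350,175),(172,175)]: print(pd(im,*uv).round(1))
# housing, tape, marker, plug positions, rough
for n,(u,v),z in [('housing',(364,204),30),('plug',(262,220),10),('tape',(299,215),15),('marker',(362,390),10),('cal',(510,388),8),('clampbase',(228,288),5),('press corner',(302,175),60),('h2',(522,180),30)]:
    print(n,pz(im,u*.64,v*.64,z)[:2].round(0))
```

```text
bar end [[521.3, -70.4], [490.5, -77.8], [531.2, -127.1], [500.8, -133.3]] [ 511.  -102.2   24. ]
mag [[539.4, -127.8], [495.0, -134.6], [574.4, -309.6], [529.4, -318.2]] [ 534.5 -222.6   60. ]
topbar [[533.7, -144.0], [503.8, -148.0], [565.1, -305.0], [537.5, -308.8]] [ 535.1 -226.5   72. ]
feet [[557.8, -164.1], [578.7, -272.4], [512.5, -285.5], [490.9, -176.8]] [ 535.  -224.7    3. ]
post [[543.4 186.6  95. ]
 [532.2 169.5  95. ]
 [516.1 181.   95. ]
 [522.2 199.   95. ]] [528.48999038 184.02971584  95.        ]
base [530.11191024 183.68438936   8.        ]
postS [[533.3 172.4  95. ]
 [516.7 182.   95. ]
 [525.2 199.9  95. ]
 [542.7 191.1  95. ]] [529.48449696 186.37793731  95.        ]
[508.9 -87.1  26.5]
[ 514.6 -154.7   68.2]
[ 525.  -225.3   70.7]
[530.6 186.7  93.3]
housing [641.  48.]
plug [623. 212.]
tape [628. 152.]
marker [352.  57.]
cal [ 351. -175.]
clampbase [516. 268.]
press corner [683. 141.]
h2 [ 675. -199.]
```

```bash
cat >> h.py <<'E'
def go(xyz,yaw,label=''):
    """shift/turn from measured pose to tool-down pose with tool x at world angle yaw (deg)"""
    s=arm.read_state(); R0=Ro.from_quat(s['ee_rot'])
    T=Ro.from_euler('z',yaw,degrees=True)*Ro.from_euler('x',180,degrees=True)
    d=R0.inv().apply(np.array(xyz)-s['position']); r=(R0.inv()*T).as_rotvec(degrees=True)
    print(label,'t',round(s['clock'],2),'shift',d.round(1),'turn',r.round(2))
def st():
    s=arm.read_state(); R0=Ro.from_quat(s['ee_rot']); x=R0.apply([1,0,0])
    print('pos',s['position'].round(1),'yaw',np.degrees(np.arctan2(x[1],x[0])).round(2),'F',s['contact_force'].round(2),'M',s['wrist_torque'].round(3),'w',s['gripper_width'].round(1),'j',s['joints'].round(2),'t',round(s['clock'],2))
E
python3 -c "
from h import *
st(); go((510,-94,130),-79)"
```

```text
Traceback (most recent call last):
  File "h.py", line 33, in st
    print('pos',s['position'].round(1),'yaw',np.degrees(np.arctan2(x[1],x[0])).round(2),'F',s['contact_force'].round(2),'M',s['wrist_torque'].round(3),'w',s['gripper_width'].round(1),'j',s['joints'].round(2),'t',round(s['clock'],2))
                                                                                                                                                           ^^^^^^^^^^^^^^^^^^^^^^^^
AttributeError: 'float' object has no attribute 'round'
```

```bash
sed -i "s/s\['gripper_width'\].round(1)/round(s['gripper_width'],1)/" h.py
python3 -c "
from h import *
st(); go((510,-94,130),-79)"
```

```text
pos [176.7 599.  202.3] yaw -16.44 F [0.46 0.06 0.61] M [ 0.048 -0.002 -0.061] w 85.3 j [ 1.54  0.39  0.01 -0.   -1.19 -0.26] t 0.15
 t 0.15 shift [515.8 570.2  73.3] turn [ 8.000e-02 -6.000e-02  6.256e+01]
```

>>> apply_moves(rows=[[[25,28,0],[0,0,4]],[[50,55,0],[0,0,8]],[[80,88,0],[0,0,12]],[[110,121,0],[0,0,16]],[[140,155,0],[0,0,20]],[[170,188,0],[0,0,24]],[[200,221,0],[0,0,28]],[[230,254,0],[0,0,32]],[[260,287,0],[0,0,36]],[[290,320,0],[0,0,40]],[[320,354,0],[0,0,44]],[[350,387,0],[0,0,48]]])

```text
clock: 1.35
position: [403.2, 127.4, 203.3]
ee_rot: [0.845, -0.534, 0.0, -0.0]
contact_force: [0.7, 0.4, 1.0]
gripper_width: 85.7
```

```bash
python3 -c "
from h import *
st(); go((510,-94,130),-79)"
```

```text
pos [403.2 127.4 203.3] yaw -64.57 F [0.66 0.41 1.01] M [ 0.05  -0.079 -0.024] w 85.7 j [ 0.69  0.03 -0.45 -0.   -1.09 -0.25] t 1.35
 t 1.35 shift [245.9  -1.3  73.2] turn [-0.03  0.02 14.43]
```

>>> apply_moves(rows=[[[40,0,5],[0,0,3]],[[80,0,15],[0,0,6]],[[120,0,30],[0,0,9]],[[160,0,45],[0,0,12]],[[200,-1,60],[0,0,14.4]],[[230,-1,70],[0,0,14.4]],[[246,-1,73],[0,0,14.4]],[[246,-1,73],[0,0,14.4]],[[246,-1,73],[0,0,14.4]]])

```text
clock: 2.25
position: [509.7, -92.3, 129.8]
ee_rot: [0.772, -0.635, -0.0, 0.0]
contact_force: [-0.5, 0.1, -0.2]
gripper_width: 85.2
```

```bash
python3 -c "
from h import *
st(); go((510,-94,4),-79)
im=shot('wrist','w1'); print(-im['R'].T@im['t'])
for y,x in [(-85,0)]: pass
m=np.array([535,-224.5]);a=np.array([-.189,.982]);b=np.array([.982,.189])
for yy,xx in [(153,16),(153,-16),(95,16),(95,-16)]: print(np.round(proj(im,[*(m+a*yy+b*xx),24 ]),1))
"
```

```text
pos [509.7 -92.3 129.8] yaw -78.88 F [-0.47  0.11 -0.16] M [-0.003  0.045 -0.01 ] w 85.2 j [ 0.13  0.27 -0.36 -0.   -0.94  0.06] t 2.25
 t 2.25 shift [ 1.800e+00 -1.000e-01  1.258e+02] turn [0.05 0.01 0.12]
[ 522.07093548 -157.72514248  300.51549689]
[241.2 198.3]
[273.7 198.4]
[240.6 138.9]
[274.8 139.1]
```

View pics/w1.png

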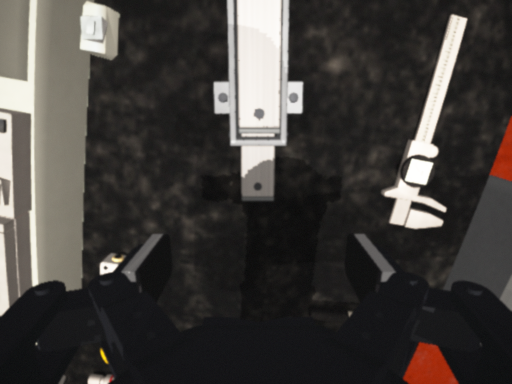

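The wrist view shows the bar's end at (257,200), upright in the picture and between the open jaws, so the pose fits. I'm descending now.

>>> apply_moves(rows=[[[0,0,20],[0,0,0]],[[0,0,50],[0,0,0]],[[0,0,80],[0,0,0]],[[0,0,105],[0,0,0]],[[0,0,118],[0,0,0]],[[0,0,125],[0,0,0]],[[0,0,125],[0,0,0]],[[0,0,125],[0,0,0]]])

```text
clock: 3.1
position: [510.8, -91.7, 6.0]
ee_rot: [0.773, -0.635, 0.001, -0.001]
contact_force: [0.7, -0.3, 0.5]
gripper_width: 85.2
```

>>> apply_moves(rows=[[[0,0,0],[0,0,0]],[[0,0,0],[0,0,0]],[[0,0,0],[0,0,0]],[[0,0,0],[0,0,0]],[[0,0,0],[0,0,0]],[[0,0,0],[0,0,0]],[[0,0,0],[0,0,0]],[[0,0,0],[0,0,0]]], claw=255)

```text
clock: 3.9
position: [510.1, -92.2, 5.1]
ee_rot: [0.773, -0.635, -0.0, -0.0]
contact_force: [0.2, -0.3, -0.6]
gripper_width: 0.2
```

```bash
python3 -c "
from h import *
st()"
```

```text
pos [510.1 -92.2   5.1] yaw -78.84 F [ 0.24 -0.27 -0.59] M [-0.04  -0.014 -0.045] w 0.2 j [ 0.13  0.44 -0.49 -0.   -0.63  0.06] t 3.9
```

```bash
python3 -c "
from h import *
shot('wrist','w2');im=shot('scene','s2');crop(im,'s2c',230,320,100,220,6.5)"
```

```text
(no output)
```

View pics/w2.png

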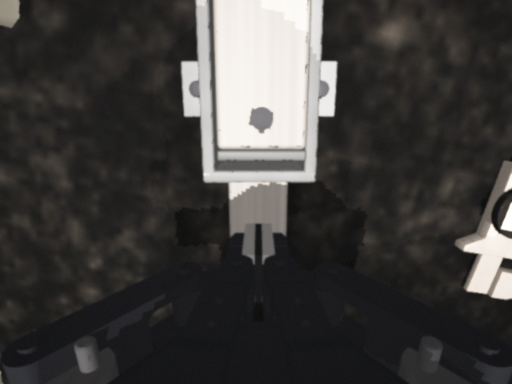

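View pics/s2.png

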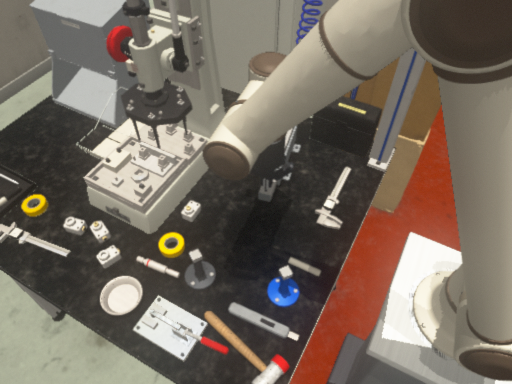

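```bash
python3 -c "
from h import *
im=load('w2')
m=np.array([535,-224.5]);a=np.array([-.189,.982]);b=np.array([.982,.189])
for yy,xx,z in [(153,16,24),(153,-16,24),(135,0,5),(95,0,60),(95,0,28)]: print(np.round(proj(im,[*(m+a*yy+b*xx),z ]),1))
for u,v in [(258,205),(240,220),(275,220),(249,228),(249,245),(266,245),(245,260),(200,220),(259,165)]:
  p=pd(im,u,v); print(u,v,p.round(1),'mag y',round((p[:2]-m)@a,1),'x',round((p[:2]-m)@b,1))
crop(im,'w2c',170,350,150,320,4.4)
"
```

```text
[230.  261.6]
[285.4 261.9]
[257.9 220.6]
[258.3 178. ]
[258.2 163.8]
258 205 [ 512.6 -108.    23.4] mag y 118.7 x -0.0
240 220 [520.7 -97.4  23.3] mag y 127.5 x 9.9
275 220 [ 501.7 -101.4   24. ] mag y 127.2 x -9.4
249 228 [ 515.9 -102.3   43.8] mag y 123.7 x 4.3
249 245 [ 515.4 -102.9   63.5] mag y 123.1 x 3.7
266 245 [ 508.3 -103.8   62.4] mag y 123.6 x -3.4
245 260 [ 516.6 -103.    76.7] mag y 122.8 x 4.8
200 220 [ 5.456e+02 -8.300e+01 -4.000e-01] mag y 136.9 x 37.2
259 165 [ 517.3 -134.3   47.9] mag y 91.9 x -0.3
```

View pics/w2c.png

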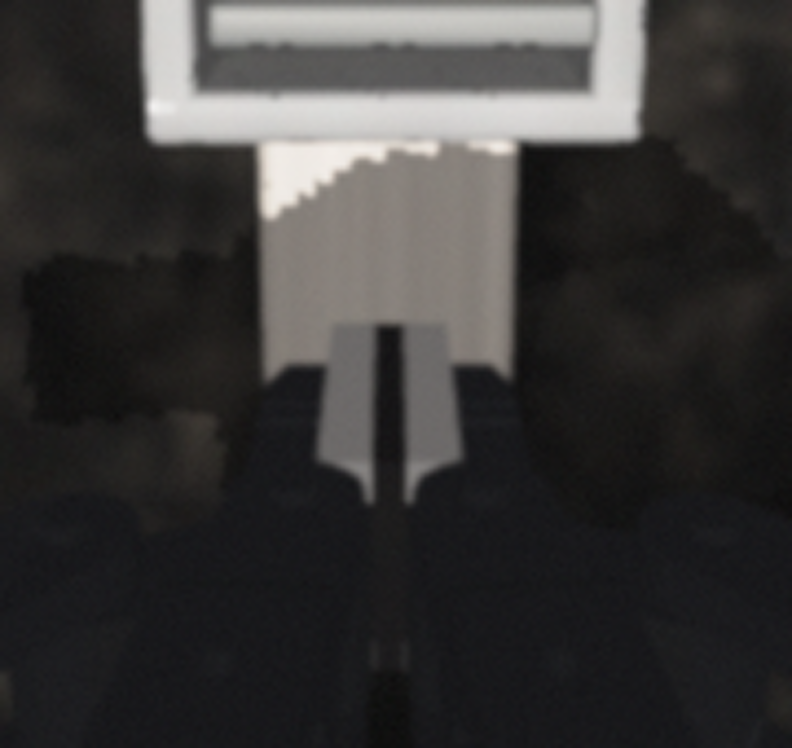

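>>> apply_moves(rows=[[[0,0,0],[0,0,0]],[[0,0,0],[0,0,0]],[[0,0,0],[0,0,0]],[[0,0,0],[0,0,0]],[[0,0,0],[0,0,0]],[[0,0,0],[0,0,0]]], claw=120)

```text
clock: 4.6
position: [510.1, -92.2, 5.1]
ee_rot: [0.773, -0.635, -0.0, -0.0]
contact_force: [-0.4, -0.4, -0.3]
gripper_width: 45.2
```

```bash
python3 -c "
from h import *
m=np.array([535,-224.5]);a=np.array([-.189,.982]);b=np.array([.982,.189])
im=load('w2')
for v in range(212,270,3):
  p=pd(im,249,v); print(v,'z',p[2].round(1),'mag y',round((p[:2]-m)@a,1),'x',round((p[:2]-m)@b,1))
st(); im=shot('wrist','w3'); crop(im,'w3c',130,390,130,325,3)
im=shot('top','t3'); crop(im,'t3c',230,400,120,240,4.5)
"
```

```text
212 z 24.4 mag y 122.4 x 4.9
215 z 22.9 mag y 124.7 x 4.9
218 z 23.6 mag y 126.2 x 4.9
221 z 25.2 mag y 127.3 x 4.9
224 z 38.1 mag y 123.9 x 4.5
227 z 42.8 mag y 123.6 x 4.4
230 z 46.9 mag y 123.4 x 4.2
233 z 49.3 mag y 123.9 x 4.2
236 z 53.1 mag y 123.7 x 4.0
239 z 56.9 mag y 123.4 x 3.9
242 z 59.6 mag y 123.6 x 3.9
245 z 63.5 mag y 123.1 x 3.7
248 z 64.0 mag y 124.2 x 3.7
251 z 68.5 mag y 123.3 x 3.6
254 z 70.0 mag y 123.8 x 3.5
257 z 74.6 mag y 122.7 x 3.4
260 z 76.5 mag y 122.9 x 3.3
263 z 78.7 mag y 122.9 x 3.3
266 z 81.2 mag y 122.7 x 3.2
269 z 83.2 mag y 122.8 x 3.1
pos [510.1 -92.2   5.1] yaw -78.83 F [-0.43 -0.36 -0.25] M [-0.003 -0.015 -0.061] w 45.2 j [ 0.13  0.44 -0.49 -0.   -0.63  0.06] t 4.6
```

View pics/w3c.png

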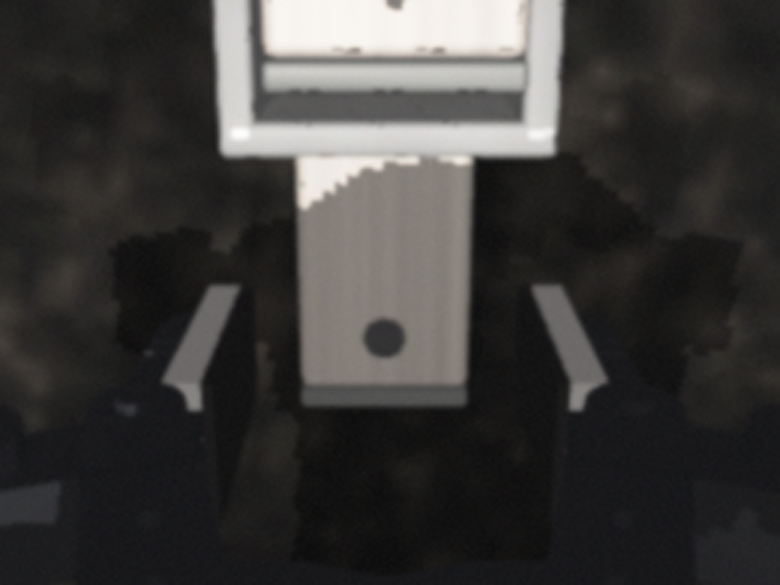

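View pics/t3c.png

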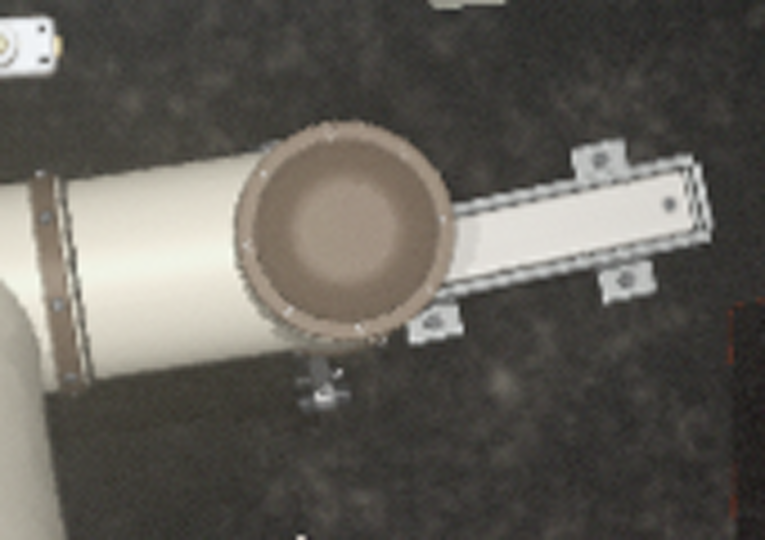

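The fingers shut above the bar: depth puts the pad tips at z≈37 while the reported TCP is at z=5. I'll measure the tip height with the jaws half open and descend by measurement, watching the force.

```bash
python3 -c "
from h import *
m=np.array([535,-224.5]);a=np.array([-.189,.982]);b=np.array([.982,.189])
im=load('w3')
for u in (204,314):
 for v in range(219,246,2):
  p=pd(im,u-(v-226)*(0.4 if u<250 else -.4),v); print(u,v,'z',p[2].round(1),'mag y',round((p[:2]-m)@a,1),'x',round((p[:2]-m)@b,1))
for v in range(250,270,2):
  p=pd(im,258,v); print(v,p[2].round(1),round((p[:2]-m)@a,1))
"
```

```text
204 219 z -0.2 mag y 136.2 x 32.8
204 221 z 0.1 mag y 137.4 x 33.3
204 223 z 0.9 mag y 138.5 x 33.7
204 225 z 40.0 mag y 123.8 x 26.7
204 227 z 42.9 mag y 123.7 x 26.6
204 229 z 44.8 mag y 123.9 x 26.6
204 231 z 47.9 mag y 123.7 x 26.4
204 233 z 49.7 mag y 123.9 x 26.5
204 235 z 52.3 mag y 123.7 x 26.3
204 237 z 54.9 mag y 123.5 x 26.2
204 239 z 56.7 mag y 123.7 x 26.2
204 241 z 58.2 mag y 123.9 x 26.3
204 243 z 60.9 mag y 123.6 x 26.1
204 245 z 62.8 mag y 123.6 x 26.1
314 219 z -0.8 mag y 136.1 x -34.3
314 221 z 0.1 mag y 137.1 x -34.7
314 223 z -0.1 mag y 138.6 x -35.4
314 225 z 39.5 mag y 123.7 x -27.8
314 227 z 42.8 mag y 123.5 x -27.6
314 229 z 46.4 mag y 123.0 x -27.3
314 231 z 46.3 mag y 124.1 x -27.7
314 233 z 50.0 mag y 123.5 x -27.4
314 235 z 52.2 mag y 123.5 x -27.3
314 237 z 55.3 mag y 123.1 x -27.1
314 239 z 56.6 mag y 123.5 x -27.2
314 241 z 58.1 mag y 123.7 x -27.2
314 243 z 59.8 mag y 123.8 x -27.3
314 245 z 62.1 mag y 123.7 x -27.1
250 23.2 145.9
252 24.1 146.7
254 24.4 147.8
256 22.8 150.0
258 22.9 151.2
260 23.9 152.0
262 23.9 153.3
264 23.4 154.8
266 -0.4 169.9
268 -1.1 171.8
```

>>> apply_moves(rows=[[[-6,0,0],[0,0,0]],[[-6,0,8],[0,0,0]],[[-6,0,14],[0,0,0]],[[-6,0,20],[0,0,0]],[[-6,0,24],[0,0,0]],[[-6,0,24],[0,0,0]],[[-6,0,24],[0,0,0]]])

```text
clock: 5.4
position: [508.9, -86.4, -19.0]
ee_rot: [0.773, -0.635, -0.0, 0.0]
contact_force: [1.0, -1.0, -0.4]
gripper_width: 45.1
```

```bash
python3 -c "
from h import *
st();m=np.array([535,-224.5]);a=np.array([-.189,.982]);b=np.array([.982,.189])
im=shot('wrist','w4');crop(im,'w4c',130,390,130,325,3)
for u0,s in ((204,-.4),(314,.4)):
 for v in range(216,246,3):
  p=pd(im,u0+(v-226)*s,v); print(u0,v,'z',p[2].round(1),'mag y',round((p[:2]-m)@a,1),'x',round((p[:2]-m)@b,1))
for v in range(300,384,8):
  p=pd(im,258,v);print(v,p.round(0),round((p[:2]-m)@a,1))
"
```

```text
pos [508.9 -86.4 -19. ] yaw -78.83 F [ 0.99 -1.05 -0.45] M [0.021 0.002 0.013] w 45.1 j [ 0.15  0.48 -0.51  0.   -0.57  0.05] t 5.4
204 216 z -0.5 mag y 131.1 x 27.6
204 219 z -1.1 mag y 133.1 x 28.4
204 222 z -0.0 mag y 134.5 x 29.0
204 225 z 16.8 mag y 129.4 x 26.5
204 228 z 20.1 mag y 129.6 x 26.5
204 231 z 22.9 mag y 129.9 x 26.6
204 234 z 25.8 mag y 130.2 x 26.6
204 237 z 29.5 mag y 130.0 x 26.4
204 240 z 33.1 mag y 129.8 x 26.3
204 243 z 37.1 mag y 129.3 x 26.0
314 216 z -0.2 mag y 130.7 x -28.7
314 219 z -0.5 mag y 132.6 x -29.6
314 222 z 0.4 mag y 134.0 x -30.1
314 225 z 16.9 mag y 129.0 x -27.5
314 228 z 20.8 mag y 129.0 x -27.4
314 231 z 24.6 mag y 128.9 x -27.2
314 234 z 27.2 mag y 129.3 x -27.3
314 237 z 30.2 mag y 129.4 x -27.3
314 240 z 33.4 mag y 129.4 x -27.2
314 243 z 36.6 mag y 129.3 x -27.0
300 [500. -43.   0.] 184.4
308 [499. -38.   0.] 190.1
316 [498. -32.   0.] 196.2
324 [510. -96.  85.] 130.6
332 [510. -97.  88.] 130.3
340 [511. -98.  92.] 129.2
348 [510. -97.  94.] 129.6
356 [510. -97.  97.] 129.9
364 [510. -97.  98.] 130.3
372 [510. -96. 100.] 130.6
380 [510. -97. 103.] 129.9
```

View pics/w4c.png

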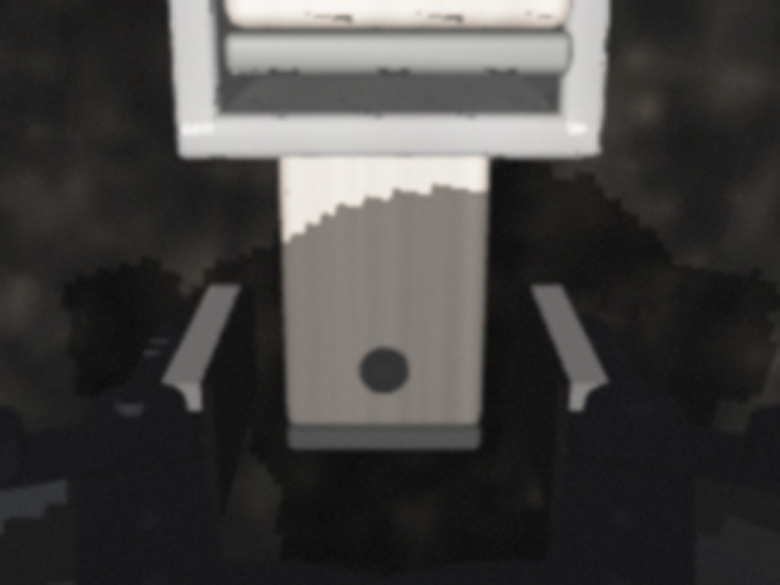

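>>> apply_moves(rows=[[[0,0,4],[0,0,0]],[[0,0,8],[0,0,0]],[[0,0,11],[0,0,0]],[[0,0,11],[0,0,0]],[[0,0,11],[0,0,0]]])

```text
clock: 5.95
position: [508.8, -86.3, -30.1]
ee_rot: [0.773, -0.635, -0.0, 0.0]
contact_force: [-0.4, 0.2, 0.4]
gripper_width: 45.2
```

>>> apply_moves(rows=[[[0,0,0],[0,0,0]],[[0,0,0],[0,0,0]],[[0,0,0],[0,0,0]],[[0,0,0],[0,0,0]],[[0,0,0],[0,0,0]],[[0,0,0],[0,0,0]]], claw=255)

```text
clock: 6.55
position: [509.7, -86.5, -28.5]
ee_rot: [0.773, -0.635, 0.001, -0.0]
contact_force: [-1.1, -0.9, 8.8]
gripper_width: 31.1
```

```bash
python3 -c "
from h import *
st()"
```

```text
pos [509.7 -86.5 -28.5] yaw -78.82 F [-1.1  -0.86  8.84] M [-0.123  0.537 -0.094] w 31.1 j [ 0.15  0.5  -0.52  0.   -0.55  0.05] t 6.55
```

>>> apply_moves(rows=[[[-4,0,-1],[0,0,0]],[[-12,0,-1],[0,0,0]],[[-24,0,-1],[0,0,0]],[[-38,0,-1],[0,0,0]],[[-52,0,-1],[0,0,0]],[[-66,0,-1],[0,0,0]],[[-80,0,-1],[0,0,0]],[[-94,0,-1],[0,0,0]],[[-106,0,-1],[0,0,0]],[[-118,0,-1],[0,0,0]],[[-126,0,-1],[0,0,0]],[[-128,0,-1],[0,0,0]]])

```text
clock: 7.75
position: [484.1, 39.5, -28.5]
ee_rot: [0.773, -0.635, 0.0, 0.0]
contact_force: [1.8, -5.3, 4.2]
gripper_width: 30.9
```

>>> apply_moves(rows=[[[0,0,0],[0,0,0]],[[0,0,0],[0,0,0]],[[0,0,0],[0,0,0]]])

```text
clock: 8.05
position: [484.1, 39.5, -28.6]
ee_rot: [0.773, -0.635, -0.0, -0.0]
contact_force: [-1.5, 0.0, 5.9]
gripper_width: 30.8
```

```bash
python3 -c "
from h import *
st();im=shot('wrist','w5');shot('top','t5')
m=np.array([535,-224.5]);a=np.array([-.189,.982])
for v in range(20,260,10):
  p=pd(im,258,v); print(v,p[2].round(1),round((p[:2]-m)@a,1))
"
```

```text
pos [484.1  39.5 -28.6] yaw -78.81 F [-1.49  0.03  5.94] M [-0.042  0.365  0.094] w 30.8 j [ 0.42  0.46 -0.6  -0.   -0.51 -0.22] t 8.05
20 23.0 170.0
30 23.7 173.7
40 24.5 177.3
50 24.1 180.7
60 23.6 184.2
70 24.3 187.8
80 23.1 191.4
90 22.8 195.0
100 24.1 198.8
110 24.1 202.6
120 23.9 206.4
130 23.7 210.3
140 24.1 214.3
150 24.3 218.2
160 23.7 222.4
170 24.7 226.4
180 25.0 230.5
190 25.1 234.7
200 23.9 239.4
210 25.3 243.4
220 25.6 247.8
230 24.5 252.8
240 24.3 257.7
250 23.6 262.8
```

View pics/w5.png

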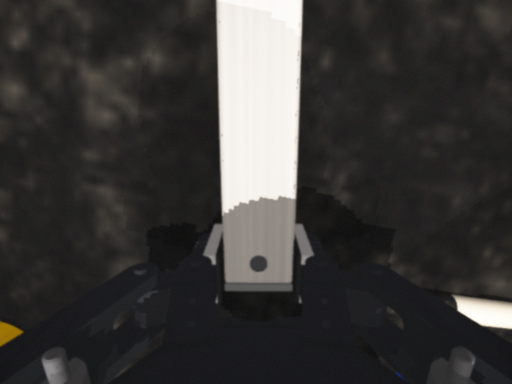

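The bar is drawn out: its end is at magazine y≈283 and its centre at ≈198, still lying flat. Next I open the jaws, slide along to the middle and regrip.

>>> apply_moves(rows=[[[0,0,0],[0,0,0]],[[0,0,0],[0,0,0]],[[0,0,0],[0,0,0]],[[0,0,0],[0,0,0]],[[10,0,0],[0,0,0]],[[25,0,0],[0,0,0]],[[45,0,0],[0,0,0]],[[60,0,0],[0,0,0]],[[68,0,0],[0,0,0]],[[71,0,0],[0,0,0]],[[71,0,0],[0,0,0]],[[71,0,0],[0,0,0]]], claw=120)

```text
clock: 9.35
position: [497.8, -30.2, -28.9]
ee_rot: [0.773, -0.635, -0.0, 0.0]
contact_force: [-0.7, 0.8, -0.7]
gripper_width: 45.5
```

```bash
python3 -c "
from h import *
st();im=shot('wrist','w6');t=shot('top','t6');crop(t,'t6c',230,400,120,240,4.5)
"
```

```text
pos [497.8 -30.2 -28.9] yaw -78.82 F [-0.69  0.75 -0.75] M [-0.022 -0.015  0.024] w 45.5 j [ 0.27  0.48 -0.57 -0.   -0.53 -0.07] t 9.35
```

View pics/w6.png

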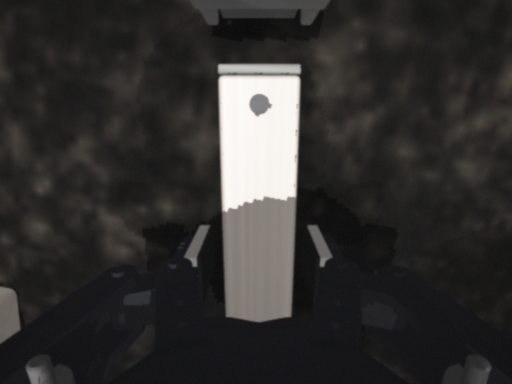

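View pics/t6c.png

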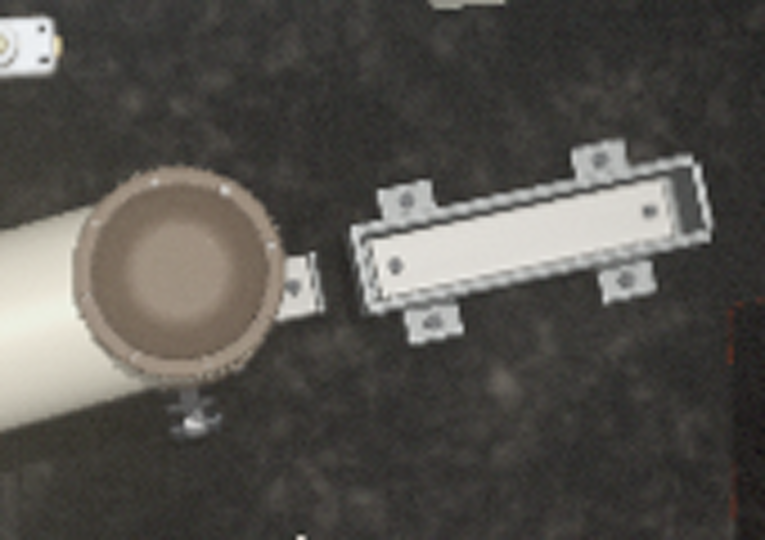

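The upper bars dropped and stay in the channel, against the gate. Next is grip at the centre and a low trial lift.

>>> apply_moves(rows=[[[0,0,0],[0,0,0]],[[0,0,0],[0,0,0]],[[0,0,0],[0,0,0]],[[0,0,0],[0,0,0]],[[0,0,0],[0,0,0]],[[0,0,-4],[0,0,0]],[[0,0,-9],[0,0,0]],[[0,0,-14],[0,0,0]],[[0,0,-15],[0,0,0]],[[0,0,-15],[0,0,0]],[[0,0,-15],[0,0,0]],[[0,0,-15],[0,0,0]]], claw=255)

```text
clock: 10.65
position: [497.6, -30.5, -14.1]
ee_rot: [0.773, -0.635, -0.0, 0.0]
contact_force: [-0.8, -0.9, -4.1]
gripper_width: 30.7
```

```bash
python3 -c "
from h import *
for i in range(4): im=shot('wrist','w7');st()
m=np.array([535,-224.5]);a=np.array([-.189,.982])
for v in range(60,320,12):
  p=pd(im,258,v); print(v,p[2].round(1),round((p[:2]-m)@a,1))
"
```

```text
pos [497.7 -30.5 -14.1] yaw -78.83 F [-0.1   0.14 -3.94] M [-0.034 -0.04   0.012] w 31.2 j [ 0.27  0.45 -0.55 -0.   -0.56 -0.07] t 10.7
pos [497.7 -30.5 -14.1] yaw -78.84 F [ 0.76 -0.42 -4.27] M [-0.032 -0.05  -0.024] w 30.7 j [ 0.27  0.45 -0.55 -0.   -0.56 -0.07] t 10.75
pos [497.7 -30.4 -14. ] yaw -78.83 F [ 0.85  0.91 -4.39] M [-0.06  -0.027  0.027] w 31.1 j [ 0.27  0.45 -0.55 -0.   -0.56 -0.07] t 10.8
pos [497.8 -30.4 -14. ] yaw -78.83 F [ 0.22 -0.48 -4.17] M [-0.058 -0.008 -0.015] w 31.1 j [ 0.27  0.45 -0.55  0.   -0.56 -0.07] t 10.85
60 -0.7 106.9
72 39.4 117.3
84 38.4 121.6
96 39.4 126.1
108 39.0 130.6
120 38.9 135.1
132 38.7 139.8
144 38.7 144.5
156 38.7 149.4
168 38.4 154.4
180 39.0 159.3
192 39.7 164.3
204 39.1 169.7
216 38.8 175.2
228 38.4 180.9
240 37.5 187.0
252 38.6 192.3
264 38.7 198.2
276 37.7 205.0
288 38.0 211.1
300 38.4 217.4
312 37.9 224.6
```

View pics/w7.png

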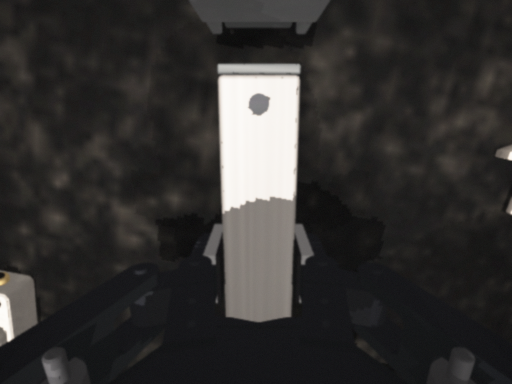

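```bash
python3 -c "
from h import *
F=[];M=[]
for i in range(30):
  arm.get_image('wrist'); s=arm.read_state(); F.append(s['contact_force']);M.append(s['wrist_torque'])
F=np.array(F);M=np.array(M);f=F.mean(0);mm=M.mean(0)
print(f,mm,M.std(0)/30**.5,F.std(0)/30**.5)
c=np.array([mm[1],-mm[0]])  # r=(x,y): Mx=y Fz, My=-x Fz
r=np.array([-mm[1]/f[2],mm[0]/f[2]])*1000
print('r',r,'along a',r@[-.19,.98],'across',r@[.98,.19],s['clock'])
"
```

```text
[ 0.01407327 -0.02700697 -3.81705981] [-0.07326519 -0.0121603   0.00073642] [0.00607873 0.0043568  0.00558201] [0.07719496 0.10127169 0.10321894]
r [-3.18577623 19.19414284] along a 19.415557462908026 across 0.5248264370812674 12.35
```

The moment says the balance point is about 19 mm towards the outer (+y) end. I'm setting it down, shifting the grip and lifting again.

>>> apply_moves(rows=[[[0,0,5],[0,0,0]],[[0,0,10],[0,0,0]],[[0,0,14],[0,0,0]],[[0,0,15],[0,0,0]],[[0,0,15],[0,0,0]]])

```text
clock: 12.85
position: [497.7, -30.5, -28.5]
ee_rot: [0.773, -0.635, -0.0, 0.0]
contact_force: [-2.4, 0.4, 4.3]
gripper_width: 31.1
```

>>> apply_moves(rows=[[[0,0,0],[0,0,0]],[[0,0,0],[0,0,0]],[[0,0,0],[0,0,0]],[[0,0,0],[0,0,0]],[[-6,0,0],[0,0,0]],[[-14,0,0],[0,0,0]],[[-19,0,0],[0,0,0]],[[-19.5,0,0],[0,0,0]],[[-19.5,0,0],[0,0,0]]], claw=120)

```text
clock: 13.75
position: [494.1, -10.9, -28.9]
ee_rot: [0.773, -0.635, 0.0, 0.0]
contact_force: [-0.1, -0.2, -1.4]
gripper_width: 45.5
```

>>> apply_moves(rows=[[[0,0,0],[0,0,0]],[[0,0,0],[0,0,0]],[[0,0,0],[0,0,0]],[[0,0,0],[0,0,0]],[[0,0,0],[0,0,0]],[[0,0,-4],[0,0,0]],[[0,0,-9],[0,0,0]],[[0,0,-14],[0,0,0]],[[0,0,-15],[0,0,0]],[[0,0,-15],[0,0,0]],[[0,0,-15],[0,0,0]],[[0,0,-15],[0,0,0]]], claw=255)

```text
clock: 14.95
position: [493.9, -11.3, -14.1]
ee_rot: [0.773, -0.635, -0.0, 0.0]
contact_force: [0.0, -0.5, -3.5]
gripper_width: 31.0
```

```bash
python3 -c "
from h import *
F=[];M=[]
for i in range(40):
  im=arm.get_image('wrist'); s=arm.read_state(); F.append(s['contact_force']);M.append(s['wrist_torque'])
F=np.array(F);M=np.array(M);f=F.mean(0);mm=M.mean(0)
print(f,mm,M.std(0)/40**.5)
r=np.array([-mm[1]/f[2],mm[0]/f[2]])*1000
print('r',r,'along a',r@[-.19,.98]); st()
m=np.array([535,-224.5]);a=np.array([-.189,.982])
for v in range(30,320,16):
  p=pd(im,258,v); print(v,p[2].round(1),round((p[:2]-m)@a,1))
go((529,185.5,70),-78.8)
"
```

```text
[ 0.08653067 -0.1454421  -3.80235335] [ 1.85302727e-03 -6.35364070e-06  9.17128743e-04] [0.0043767  0.00401261 0.0054169 ]
r [-0.00167098 -0.48733695] along a -0.47727272257627695
pos [494.1 -11.3 -13.9] yaw -78.83 F [ 0.65 -0.15 -3.67] M [-0.029  0.025  0.044] w 30.8 j [ 0.31  0.45 -0.57 -0.   -0.56 -0.11] t 16.95
30 38.8 122.0
46 40.1 127.8
62 38.6 133.1
78 38.0 138.9
94 38.5 144.8
110 38.5 150.8
126 39.3 156.9
142 39.3 163.2
158 38.3 169.8
174 39.4 176.2
190 39.4 183.0
206 38.2 190.4
222 37.8 197.9
238 38.5 205.1
254 38.8 212.7
270 38.0 221.3
286 37.4 230.1
302 38.6 238.0
318 38.8 246.9
 t 16.95 shift [-186.3  -72.4  -83.9] turn [ 0.   -0.   -0.03]
```

The bar is balanced at the grip and level. I'm checking obstacle heights near the post while it lifts to carrying height.

>>> apply_moves(rows=[[[0,0,-8],[0,0,0]],[[0,0,-22],[0,0,0]],[[0,0,-38],[0,0,0]],[[0,0,-54],[0,0,0]],[[0,0,-70],[0,0,0]],[[0,0,-86],[0,0,0]],[[0,0,-100],[0,0,0]],[[0,0,-110],[0,0,0]],[[0,0,-115],[0,0,0]],[[0,0,-115],[0,0,0]],[[0,0,-115],[0,0,0]]])

```text
clock: 18.05
position: [493.5, -11.4, 100.6]
ee_rot: [0.772, -0.635, -0.0, 0.0]
contact_force: [0.4, -0.6, -3.9]
gripper_width: 30.9
```

```bash
python3 -c "
from h import *
im=load('top')
P=np.array([pd(im,u,v) for v in range(120,240,1) for u in range(105,240,1)])
for x0 in range(400,661,20):
  print(x0,[int(max([p[2] for p in P if abs(p[0]-x0)<=10 and abs(p[1]-y0)<=10],default=-1)) for y0 in range(60,321,20)])
# pad centroid from depth
for n in ('top','scene'):
  im=load(n); q=[]
  for v in range(0,384):
    for u in range(0,512):
      if im['z_map'][v,u]>0:
        p=pd(im,u,v)
        if abs(p[0]-529)<25 and abs(p[1]-185)<25 and 85<p[2]<105: q.append(p)
  q=np.array(q); print(n,len(q),q.mean(0),(q.max(0)+q.min(0))/2)
st()
w=shot('wrist','w8')
go((529,185,101),-78.8)
"
```

```text
400 [16, 3, 4, 4, 4, 4, 3, 16, 19, 6, 26, 26, 65, 68]
420 [17, 4, 4, 4, 5, 3, 7, 16, 17, 3, 27, 24, 59, 63]
440 [5, 7, 5, 4, 6, 5, 5, 11, 13, 15, 25, 18, 53, 54]
460 [3, 4, 4, 3, 5, 7, 4, 6, 3, 18, 24, 15, 45, 45]
480 [6, 4, 6, 5, 3, 3, 5, 5, 5, 2, 11, 13, 43, 43]
500 [3, 3, 4, 4, 7, 10, 14, 12, 5, 4, 15, 14, 44, 44]
520 [6, 3, 5, 3, 5, 14, 98, 95, 14, 3, 10, 15, 44, 46]
540 [4, 4, 2, 5, 6, 85, 97, 98, 15, 4, 11, 25, 45, 45]
560 [3, 7, 4, 3, 5, 11, 14, 12, 8, 4, 9, 21, 44, 43]
580 [5, 5, 4, 6, 6, 4, 6, 17, 17, 5, 7, 16, 24, 14]
600 [4, 5, 3, 4, 24, 23, 22, 16, 17, 5, 4, 20, 20, 22]
620 [20, 8, 4, 21, 23, 22, 21, 18, 21, 3, 19, 24, 8, 14]
640 [40, 29, 4, 22, 22, 23, 21, 17, 18, 3, 20, 16, 8, 7]
660 [35, 27, 6, 3, 22, 23, 3, 8, 16, 3, 22, 20, 7, 7]
top 81 [530.03208175 182.86623275  94.21115495] [529.4279903  182.8409109   92.02303062]
scene 107 [528.43970279 187.12840355  91.94836819] [528.53154729 185.77613751  90.51647116]
pos [493.5 -11.4 100.6] yaw -78.85 F [ 0.37 -0.64 -3.89] M [-0.022  0.042 -0.032] w 30.9 j [ 0.31  0.27 -0.45 -0.   -0.85 -0.11] t 18.05
 t 18.1 shift [-185.8  -72.9   -0.7] turn [ 0.1   0.01 -0.05]
```

View pics/w8.png

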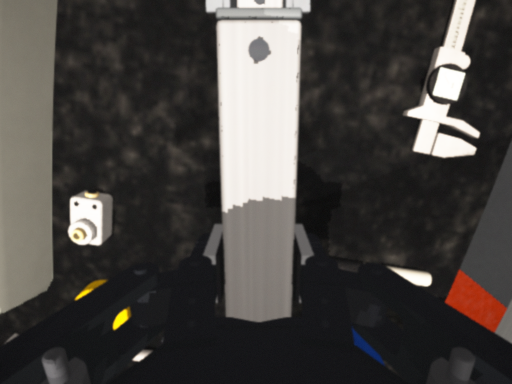

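```bash
python3 -c "
from h import *
go((445,222,101),-78.8)"
```

```text
t 18.1 shift [-238.4    2.4   -0.6] turn [ 0.1   0.01 -0.05]
```

>>> apply_moves(rows=[[[-8,0,0],[0,0,0]],[[-24,0,0],[0,0,0]],[[-48,0,0],[0,0,0]],[[-74,0,0],[0,0,0]],[[-100,0,0],[0,0,0]],[[-126,0,0],[0,0,0]],[[-152,0,0],[0,0,0]],[[-178,0,0],[0,0,0]],[[-204,1,0],[0,0,0]],[[-224,2,0],[0,0,0]],[[-235,2,0],[0,0,0]],[[-238,2,0],[0,0,0]]])

```text
clock: 19.3
position: [445.7, 222.9, 100.8]
ee_rot: [0.773, -0.634, -0.0, 0.0]
contact_force: [0.0, -0.1, -4.8]
gripper_width: 31.6
```

>>> apply_moves(rows=[[[0,0,0],[0,0,0]],[[0,0,0],[0,0,0]],[[0,0,0],[0,0,0]]])

```text
clock: 19.6
position: [446.1, 221.0, 101.1]
ee_rot: [0.772, -0.635, -0.0, 0.0]
contact_force: [0.6, 0.1, -4.5]
gripper_width: 31.1
```

```bash
python3 -c "
from h import *
w=shot('wrist','w9');st();print(proj(w,(529,185,95)))
u,v=map(int,proj(w,(529,185,95)))
print(u,v);crop(w,'w9c',max(u-50,0),u+50,v-50,v+50,6); print(max(u-50,0),v-50)
q=[]
for v in range(384):
  for u in range(220):
    if w['z_map'][v,u]>0:
        p=pd(w,u,v)
        if abs(p[0]-529)<25 and abs(p[1]-185)<25 and 90<p[2]<100: q.append(p)
q=np.array(q); print(len(q),q.mean(0),(q.max(0)+q.min(0))/2)
"
```

```text
pos [446.1 221.  101.1] yaw -78.9 F [-0.32 -0.45 -3.97] M [-0.001  0.005  0.02 ] w 30.8 j [ 0.79  0.28 -0.44  0.   -0.85 -0.59] t 19.65
(np.float64(133.51286778225904), np.float64(136.2053299836331))
133 136
83 86
1187 [528.51666121 185.14029717  94.66825523] [528.9557007  185.62982452  93.45402623]
```

View pics/w9.png

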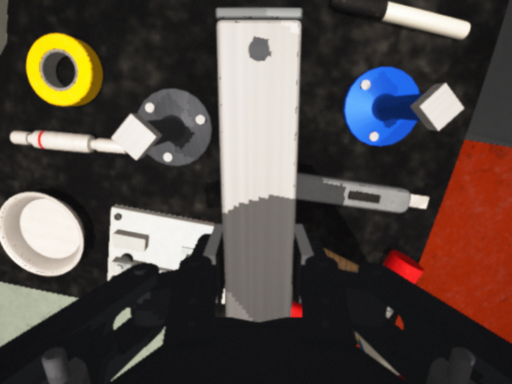

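View pics/w9c.png

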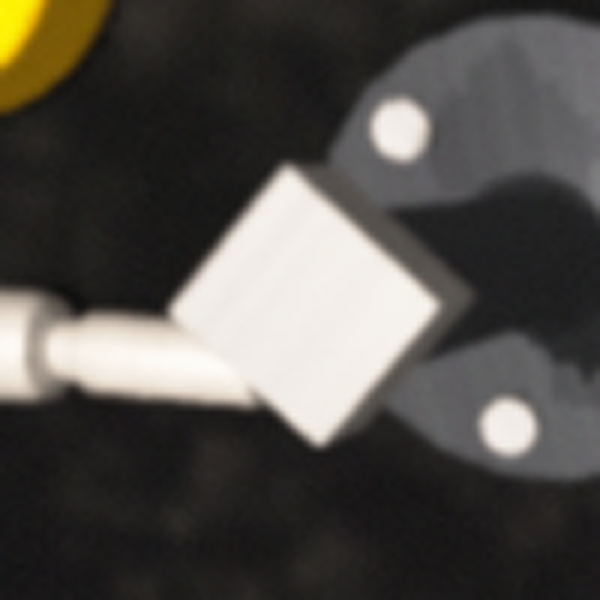

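The wrist view confirms the dark post pad, at pixel (133.7,137), which is world (528.8,185.3). I'm carrying the bar over it.

```bash
python3 -c "
from h import *
go((528.8,185.3,101),-78.9)"
```

```text
t 19.65 shift [ 51.  -74.2   0.1] turn [ 0.01 -0.01 -0.  ]
```

>>> apply_moves(rows=[[[5,-7,0],[0,0,0]],[[13,-18,0],[0,0,0]],[[22,-32,0],[0,0,0]],[[32,-46,0],[0,0,0]],[[41,-60,0],[0,0,0]],[[48,-70,0],[0,0,0]],[[51,-74,0],[0,0,0]],[[51,-74,0],[0,0,0]],[[51,-74,0],[0,0,0]],[[51,-74,0],[0,0,0]]])

```text
clock: 20.65
position: [527.9, 186.3, 101.1]
ee_rot: [0.773, -0.635, -0.0, 0.0]
contact_force: [0.2, -0.0, -4.2]
gripper_width: 31.0
```

>>> apply_moves(rows=[[[0,0,6],[0,0,0]],[[0,0,14],[0,0,0]],[[0,0,22],[0,0,0]],[[0,0,28],[0,0,0]],[[0,0,31],[0,0,0]],[[0,0,32],[0,0,0]],[[0,0,32],[0,0,0]],[[0,0,32],[0,0,0]]])

```text
clock: 21.45
position: [528.8, 186.3, 69.4]
ee_rot: [0.773, -0.635, 0.0, -0.0]
contact_force: [-0.3, -0.7, -3.6]
gripper_width: 31.1
```

```bash
python3 -c "
from h import *
w=shot('scene','s10');crop(w,'s10c',140,270,210,310,6)
st();go((528.8,185.3,66),-78.9)"
```

```text
pos [528.8 186.3  69.5] yaw -78.83 F [ 0.63  0.34 -3.9 ] M [ 0.023 -0.029  0.015] w 31.2 j [ 0.63  0.41 -0.33  0.   -0.83 -0.43] t 21.5
 t 21.5 shift [0.9 0.2 3.5] turn [-0.04  0.01  0.07]
```

View pics/s10c.png

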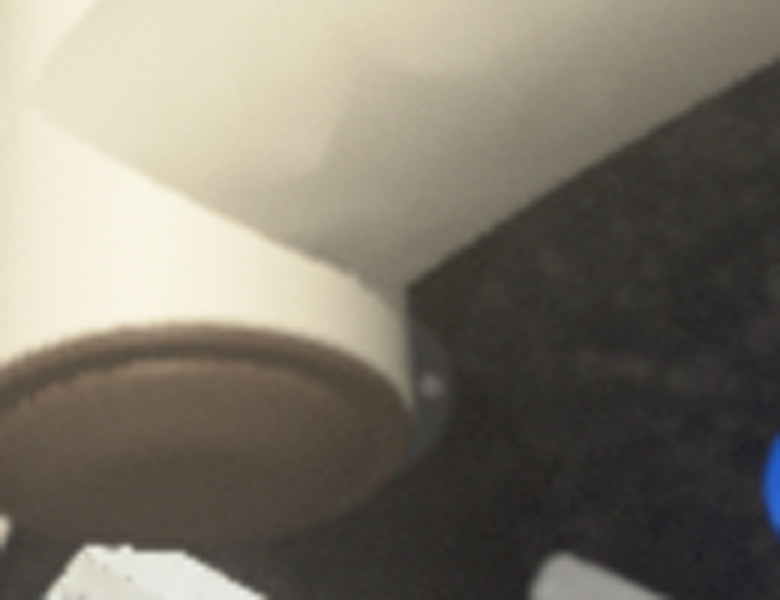

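The scene view is blocked by the arm, so I'm feeling for contact by force.

>>> apply_moves(rows=[[[1,0,1],[0,0,0]],[[1,0,2],[0,0,0]],[[1,0,2.5],[0,0,0]],[[1,0,2.5],[0,0,0]],[[1,0,2.5],[0,0,0]]])

```text
clock: 22.0
position: [528.7, 185.1, 66.6]
ee_rot: [0.773, -0.635, 0.0, 0.0]
contact_force: [-0.1, -0.1, -4.3]
gripper_width: 30.8
```

>>> apply_moves(rows=[[[0,0,0.5],[0,0,0]],[[0,0,1],[0,0,0]],[[0,0,1],[0,0,0]],[[0,0,1],[0,0,0]]])

```text
clock: 22.4
position: [528.8, 185.2, 66.5]
ee_rot: [0.773, -0.635, 0.0, -0.0]
contact_force: [-3.4, -0.5, 4.7]
gripper_width: 30.6
```

Contact found at z≈66.5. Releasing.

>>> apply_moves(rows=[[[0,0,-0.5],[0,0,0]],[[0,0,-0.5],[0,0,0]],[[0,0,-0.5],[0,0,0]],[[0,0,-0.5],[0,0,0]],[[0,0,-0.5],[0,0,0]]], claw=125)

```text
clock: 22.9
position: [528.8, 185.2, 66.0]
ee_rot: [0.773, -0.635, 0.0, -0.0]
contact_force: [0.1, -0.3, -0.1]
gripper_width: 43.5
```

```bash
python3 -c "
from h import *
w=shot('wrist','w11');st()
a=np.array([-.189,.982])
L=[]
for v in range(40,300,16):
  p=pd(w,258,v); L.append((round((p[:2]-[528.8,185.2])@a,1),p[2].round(1)))
print(L);L=np.array(L);L=L[(L[:,1]>100)];print('slope',np.polyfit(L[:,0],L[:,1],1))"
```

```text
pos [528.8 185.2  66. ] yaw -78.83 F [ 0.34 -0.   -0.22] M [-0.041 -0.017  0.002] w 43.7 j [ 0.63  0.41 -0.33  0.   -0.83 -0.43] t 22.95
[(np.float64(-91.7), np.float64(119.0)), (np.float64(-85.8), np.float64(120.6)), (np.float64(-80.3), np.float64(119.5)), (np.float64(-74.5), np.float64(119.0)), (np.float64(-68.6), np.float64(119.8)), (np.float64(-62.5), np.float64(120.1)), (np.float64(-56.2), np.float64(118.6)), (np.float64(-49.9), np.float64(119.1)), (np.float64(-43.4), np.float64(119.3)), (np.float64(-36.6), np.float64(118.8)), (np.float64(-29.9), np.float64(119.6)), (np.float64(-22.4), np.float64(118.6)), (np.float64(-14.8), np.float64(118.3)), (np.float64(-7.4), np.float64(118.9)), (np.float64(0.3), np.float64(119.3)), (np.float64(9.1), np.float64(118.3)), (np.float64(17.9), np.float64(118.0))]
slope [-1.26543539e-02  1.18587277e+02]
```

View pics/w11.png

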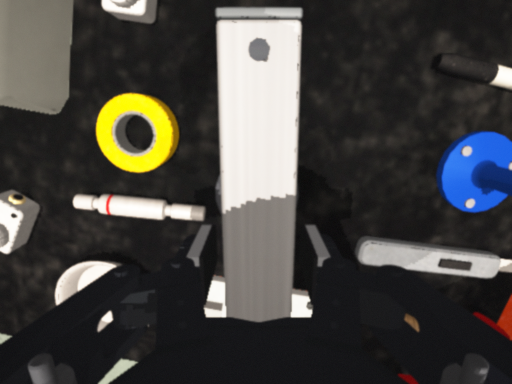

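The bar is level on the pad with a slope of -0.013, the same small bias the depth showed before. The jaws are clear of it on both sides, so I retract straight up.

>>> apply_moves(rows=[[[0,0,-4],[0,0,0]],[[0,0,-12],[0,0,0]],[[0,0,-24],[0,0,0]],[[0,0,-40],[0,0,0]],[[0,0,-60],[0,0,0]],[[0,0,-80],[0,0,0]],[[0,0,-100],[0,0,0]],[[0,0,-115],[0,0,0]],[[0,0,-120],[0,0,0]],[[0,0,-120],[0,0,0]]])

```text
clock: 23.95
position: [529.1, 185.4, 187.5]
ee_rot: [0.773, -0.635, 0.0, -0.001]
contact_force: [-0.1, 0.6, -0.1]
gripper_width: 43.3
```

```bash
python3 -c "
from h import *
st();w=shot('wrist','w12');t=shot('top','t12')
a=np.array([-.189,.982])
L=[]
for v in range(100,330,8):
  p=pd(w,258,v); L.append((round((p[:2]-[528.8,185.2])@a,1),p[2].round(1)))
L=np.array(L);L=L[(L[:,1]>105)];print(L[0],L[-1],'slope',np.polyfit(L[:,0],L[:,1],1))"
```

```text
pos [529.1 185.4 187.5] yaw -78.83 F [-0.1   0.62 -0.09] M [ 0.031  0.042 -0.005] w 43.3 j [ 0.63  0.29 -0.18 -0.   -1.1  -0.43] t 23.95
[-73.5 118.2] [-66.6 358.1] slope [ -0.36896965 125.21877927]
```

View pics/w12.png

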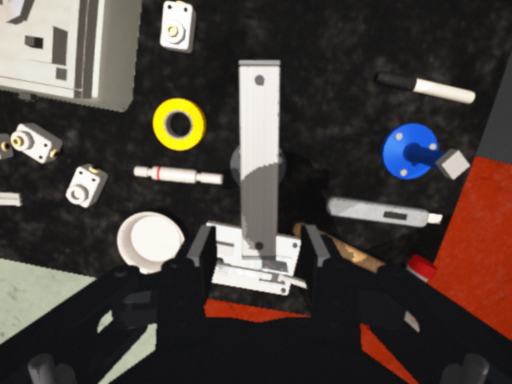

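View pics/t12.png

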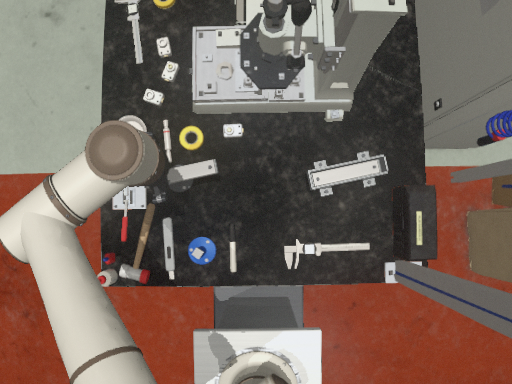

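```bash
python3 -c "
from h import *
t=load('t12')
m=np.array([535,-224.5]);a=np.array([-.189,.982])
q=np.array([pd(t,u,v) for v in range(150,200) for u in range(300,395)]);d=q[:,:2]-m
k=(q[:,2]>38)&(q[:,2]<54)&(abs(d@[.982,.189])<12)
print('upper bars y span',(d@a)[k].min(),(d@a)[k].max(),np.median(q[k,2]))
for i in range(2):
  w=shot('wrist','w13')
  L=np.array([((p[:2]-[528.8,185.2])@a,p[2]) for p in (pd(w,u,v) for v in range(66,252,2) for u in (250,260,270))]); L=L[abs(L[:,1]-119)<15]
  print('slope',np.polyfit(L[:,0],L[:,1],1),len(L),L[:,0].min(),L[:,0].max())
st(); print(arm.job_done())"
```

```text
upper bars y span -89.65333179869177 96.10077061190941 47.65289741177203
slope [-1.27586257e-03  1.18926213e+02] 279 -98.93495775004786 54.89693414756363
slope [-1.86284320e-03  1.18814314e+02] 278 -99.10133948485618 54.70957004440123
pos [528.1 184.8 185.1] yaw -78.84 F [ 0.45 -0.74 -0.98] M [ 0.002 -0.014 -0.023] w 43.3 j [ 0.63  0.29 -0.18 -0.   -1.1  -0.43] t 24.15
the job is handed in; nothing more can be done
None
```

I drew the bottom bar out of the magazine and set it on the dark steel post's pad, where it stays level by itself. The job was handed in at about 24 s; no verdict is reported.

- **Balance:** a 15 mm trial lift put the balance point about 19 mm from the bar's centre, towards its outer end. I shifted the grip there, and a second low lift showed almost no moment (offset under 1 mm).
- **Last checks:** after release the bar's slope was about 0.002 rad. Its top face is near z = 119 mm, which matches a 95 mm pad plus a 24 mm bar. The bar centre should be about 20 mm from the pad's centre, within the 60 mm allowed. The gripper was clear above it with no contact force.
- **Other bars and things:** the two upper bars are still in the magazine, slid about 8–10 mm towards the gate (limit 20 mm). I judged that from the top picture; the depth check confirmed only their height, because its length span also took in the magazine walls. The bystanders look undisturbed in the final top picture, also judged by eye.

**What disagreed:**
- **Fingertip height:** the fingertips are about 32 mm higher than the reported TCP says, so the first closing shut above the bar and missed it. I used the measured tip height from then on.
- **Post position:** the top and scene cameras differed by about 3 mm on where the post is. A close wrist-camera view settled it.

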